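# Clip the lid onto the citrus crock

## Robot

A 6-joint arm with a two-finger parallel gripper is mounted at the origin on a cart in front of the work surface, level with it; the furniture and walls round the work are solid. World frame = base frame: x ahead of the robot, y to its left, z up, the work surface at z = 0. Lengths are in m, angles in rad, forces in N, time in s.
With the tool pointing down it reaches from about 0.25 to 0.775 m from the base axis. Payload 4 kg.
Tool frame: the origin (TCP) lies where the fingers leave the gripper's body, on its centre line; the fingertips stand 73 mm ahead of it and the grasp point (between the pads) lies 54 mm ahead of it; z points along the fingers, y is the line along which they close (so a half turn about z gives the same grasp; the last joint's range is limited). The gripper opens to 85 mm and grips with 20 to 120 N. Pads are 22 mm wide; open, the fingers measure 114 mm over their backs; the gripper's body (76 mm by 85 mm) begins 54 mm behind the grasp point. The pads swing forward as they close: fully open they stand 13 mm farther back than shut.
Start: joints at [-1.398, 0.087, 1.371, -0, 1.684, -0.103], TCP at [0.15, -0.529, 0.304] pointing down, gripper open.
Joint ranges: [-3.1, 3.1], [-0.76, 2.03], [0.27, 2.55], [-1.08, 4.22], [0.17, 2.65], [-2.57, 2.57]. Speed limits (rad/s): [2.79, 2.79, 3.14, 3.14, 3.14, 3.14].

## Interface

Orientations are given as a unit quaternion [w, x, y, z].
In Python, from station import bot, job, readout, read_camera gives the robot as it stands (bot), with the cameras as plain functions, the job (job) and the readings (readout).
- The arm moves only by the shell command python3 inch.py 'ROWS' [FORCE]. ROWS is a JSON list of rows, 1 to 5 of them, each of 5 numbers: dx, dy, dz in shares of the most that a row can go, 1 being 62.5 mm, then a turn about the tool's z in fractions of the full range, 1 being pi rad, then the finger opening in m; each row shifts and turns the commanded pose from where the row before left it, along the tool's axes as they then stand; what a row does not reach is not made up. A row lasts 1/8 s, in which the tool goes at most 0.0625 m and 0.188 rad, less where a joint would pass 70% of its speed; a pose out of reach is approached as far as the arm can. The fingers move at their own pace and stop on an object; FORCE is the grip in N (left out, the last holds). Time passes only in rows, so rows that do not move let the fingers close. It prints the time, the measured TCP pose, the force, the opening and the grip force at its end. Input that does not fit is refused with a message, and nothing moves.
- readout.observe(): the state, without advancing time (a new reading comes with each control period).
- read_camera(name): name is "side" or "top"; returns a dict with "image" (400x640x3 uint8, red, green, blue), "K" (3x3 intrinsics, pixels), "xyz" and "attitude" of the camera in the world. Camera axes: x right, y up, looking along -z (the intrinsics and any distortion apply to the point x, -y, -z); pixel columns grow to the right and rows downward; lengths in m; the calibration is good to about 2 mm. A picture is of the moment at which its call begins. There is no depth.
- job.close_job(): hands the job in; it is judged then, once.
The state is a dict: "clock": time; "joints": joint angles; "qvel": joint speeds; "joint_torque": joint torques, N m; "ee_pos": TCP position; "tcp_rot": TCP orientation; "contact_force": force on the tool from outside, world axes, zero at the start; "torque": the same for the moment, N m; "finger_gap": finger opening in m; "grip_force": force on a finger pad.
Only numpy, scipy, OpenCV 4.12 (cv2) and the standard library are available. Lean on these libraries where they do the work, as an engineer would, in place of code of your own. Each camera call takes 0.05 s, during which the arm holds its last target. There are 200 camera calls.

## Task

Put the wooden lid on the stoneware fruit crock so that it sits fully down all round (set it down, do not drop it), then push each of the two steel clip handles in against its end of the crock, past the stiff point, until its hook snaps down behind the ridge on the lid. A clip that leans over the crock's mouth must first be swung outward to let the lid in. Leave the crock standing where it is, with the fruit inside, and do not disturb the things round it.

Things in the scene. Friction and masses are not known exactly. Their poses are not given: they have to be found in the camera images.
- crock: White stoneware box with blue bands, 2.6 kg, loose: outside 180 (its x) x 124 (y) x 88 high, walls and floor 6 mm, open top; clips at its two x ends. Holds a lemon and a lime (tops below 65 mm). Origin: centre of the underside, z up. Slides at 11 to 20 N. Four bystanders stand close along its -y side.
- lid: Wooden lid, 0.28 kg: board 184 (x) x 128 (y) x 8; below it a black sealing plug 164 x 108 (lower half 158 x 102), 6 deep, fits the crock's 168 x 112 mouth either way round. Steel catch ridge (4 high, 75 along y, sloping down outward to the edge) on top at x = -83 and +83. Origin: centre of the plug's underside, 82 mm above the crock's origin when seated; board 6 to 14 up.
- lid_grip (a point): Middle of the lid's wooden grip bar: 90 long (lid's x), 18 wide (y), from 14 to 40 mm above the lid's origin; this point is 27 mm above it. Pinch across the 18 mm.
- clip_a (a joint): Steel spring clip at the crock's +x end, hinged 99 mm from the crock's centre, 48 up, axis along y. Value 0: shut, upright; grows as its top swings out (stop 1.15); stays where left. Under 0.5 the hook is in the lid's way. Closing: far out, follow its arc (a level push binds); the hook meets the ridge near 0.2, resists most (6 to 10 N at the tab) near 0.14, then snaps to 0 +- 0.04.
- clip_a_tab (a point): Outermost edge of clip_a's press tab, a 60 mm rolled edge along y; clip upright, it is 45 mm above the hinge and 9.5 mm outboard of it. Push here towards the crock. Inward of the hinge (23 mm in, 50 up) lies the hook bar, 7 mm thick and 57 long; no lid, clip under 0.5, its underside is 94 to 99 mm above the bench: push it outward from inside to open the clip.
- clip_b (a joint): The same clip at the crock's -x end (mirror image): 0 snapped shut, grows as its top swings outward, towards the crock's -x.
- clip_b_tab (a point): Outermost edge of clip_b's press tab, as clip_a_tab, on the -x side.
- lemon: Yellow lemon, 78 x 55 x 56, lying in the crock; stays inside.
- lime: Green lime, 55 x 46 x 45, lying in the crock; stays inside.
- bitters: Small amber bottle with red cap, 48 dia x 134 high, bystander close to the crock. Origin: centre of the underside.
- tumbler: Clear glass tumbler, 70 dia x 86 high, bystander close to the crock. Origin: centre of the underside.
- goblet: Pink stemmed glass, 75 dia x 146 high, bystander close to the crock. Origin: centre of the underside.
- jigger: Brass double-cone measure, 44 dia x 80 high, bystander close to the crock. Origin: centre of the underside.
- water_bottle: Green glass bottle, 70 dia x 272 high, bystander in the back row. Origin: centre of the underside.
- shaker: Steel cocktail shaker, 69 dia x 193 high, bystander in the back row. Origin: centre of the underside.
- muddler: Dark wooden muddler standing on end, 33 dia x 185 high, bystander in the back row. Origin: centre of the underside.

How it is judged:
By the outcome, as a careful person would: the job done as asked, in the order asked, and still so for the second after the job is handed in, with the robot touching nothing.
It also fails if it takes over 64 s, if anything falls off the work surface, if the arm or the gripper's body presses on something with over 40 N, if the wrist force passes 120 N, or if a joint passes its speed limit or range.

## Working session

There is one attempt and no reset: what is moved stays moved. The work goes in short steps, Python scripts to look and compute and a shell command to move; the robot and the scene stay as the last step left them, time stands still between calls to the robot, and variables do not carry over. Pictures are saved under pics/ and viewed, at most 10 in all, crops included, and the job is handed in when it is done.

```bash
mkdir -p pics; ls; cat > h.py <<'E'
import numpy as np,cv2,json
from station import bot, job, readout, read_camera
from scipy.spatial.transform import Rotation as R
def rot(q): q=np.array(q); return R.from_quat(q[[1,2,3,0]]).as_matrix()
def snap(n):
    c=read_camera(n); cv2.imwrite(f'pics/{n}_raw.png',c['image'][:,:,::-1]); 
    json.dump({k:np.array(v).tolist() for k,v in c.items() if k!='image'},open(f'pics/{n}.json','w')); return c
def cam(n):
    c=json.load(open(f'pics/{n}.json')); return np.array(c['K']),np.array(c['xyz']),c['attitude']
def ray(n,uv):
    K,p,a=cam(n); A=np.array(a); A=rot(a) if A.size==4 else A
    d=np.linalg.inv(K)@[uv[0],uv[1],1]; return p,A@(d*[1,-1,-1])
def atz(n,uv,z):
    p,d=ray(n,uv); return p+d*(z-p[2])/d[2]
def proj(n,X):
    K,p,a=cam(n); A=np.array(a); A=rot(a) if A.size==4 else A
    q=(A.T@(np.array(X)-p))*[1,-1,-1]; q=K@q; return q[:2]/q[2]
E
python3 - <<'E'
from h import *
for n in ['side','top']:
    c=snap(n); print({k:v for k,v in c.items() if k!='image'})
print(readout.observe())
E
```

```text
inch.py
pics
station.py
{'K': array([[365.08293635,   0.        , 315.25024917],
       [  0.        , 365.08293635, 202.70751758],
       [  0.        ,   0.        ,   1.        ]]), 'xyz': array([ 0.26324797, -0.57973769,  0.67161797]), 'attitude': array([ 0.87263279,  0.4274425 , -0.09723625, -0.21529057])}
{'K': array([[430.62418601,   0.        , 327.07171545],
       [  0.        , 430.62418601, 197.75608076],
       [  0.        ,   0.        ,   1.        ]]), 'xyz': array([0.41905508, 0.09814773, 1.07141492]), 'attitude': array([ 0.74751904,  0.07580771, -0.06937932, -0.65624308])}
{'clock': 0.1, 'joints': array([-1.39810725e+00,  8.79307261e-02,  1.37210638e+00,  1.60071342e-05,
        1.68357305e+00, -1.03126839e-01]), 'qvel': array([ 0.00066899, -0.0024655 , -0.00251285, -0.00089949, -0.00039362,
        0.00111339]), 'joint_torque': array([ 1.50978201e-03, -3.53017080e+01, -3.14217746e+01, -1.36930421e-04,
        7.94145948e-03, -1.33505358e-05]), 'ee_pos': array([ 0.14971803, -0.52893016,  0.30282723]), 'tcp_rot': array([-1.00841826e-03,  9.90505132e-01,  1.37472051e-01, -2.71296235e-05]), 'contact_force': array([-0.45494295,  0.10963501,  0.19820974]), 'torque': array([-0.04221502, -0.00440049, -0.00442284]), 'grip_force': 0.0, 'finger_gap': 0.0854824481940985}
```

View pics/top_raw.png

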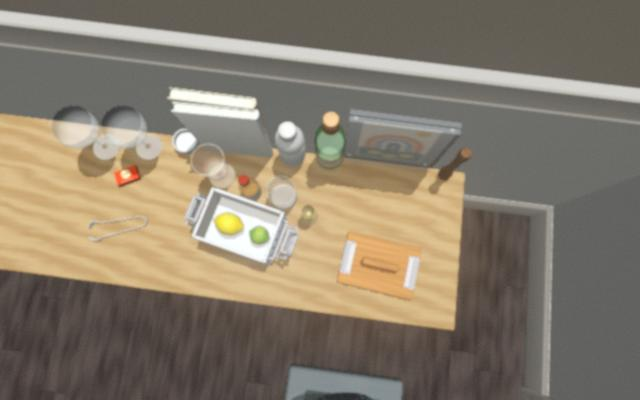

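View pics/side_raw.png

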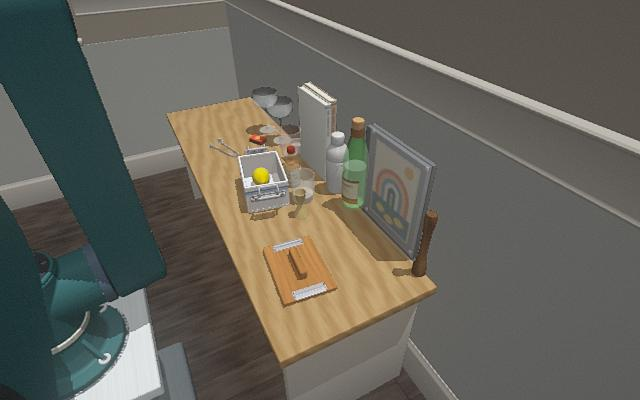

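Top view: the crock is at about (240,227) with both clips visible at its ends, and the lid is flat at (380,266) on the bench. The bystanders line the crock's far side. I'll enlarge both views next.

```bash
python3 - <<'E'
import cv2
a=cv2.imread('pics/top_raw.png')
cv2.imwrite('pics/c1.png',cv2.resize(a[140:310,175:435],None,fx=3,fy=3,interpolation=cv2.INTER_CUBIC))
a=cv2.imread('pics/side_raw.png')
cv2.imwrite('pics/c2.png',cv2.resize(a[130:310,205:355],None,fx=3.3,fy=3.3,interpolation=cv2.INTER_CUBIC))
E
```

```text
(no output)
```

View pics/c1.png

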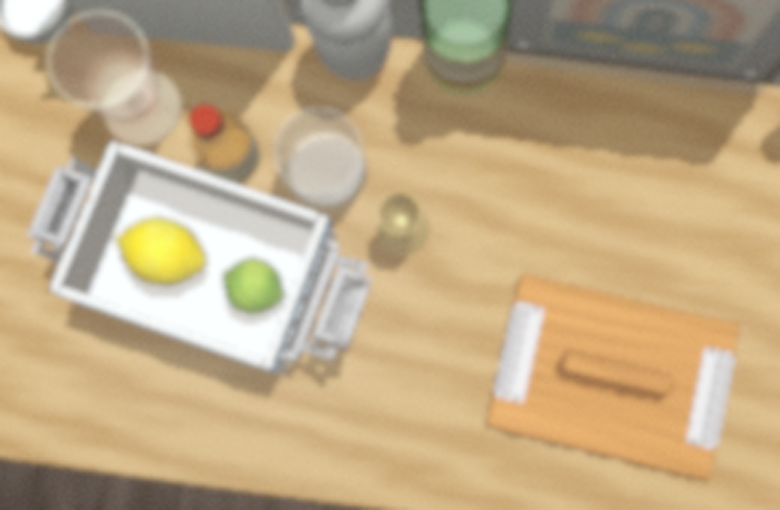

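View pics/c2.png

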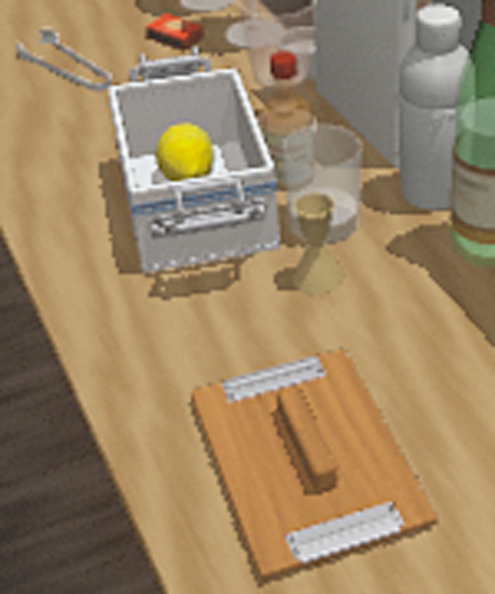

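Both clips seem to lean outward. I'll fit the poses from the corner pixels I read off.

```bash
cat > fit.py <<'E'
from h import *
from scipy.optimize import least_squares
T=lambda x,y:(175+(x+.5)/3-.5,140+(y+.5)/3-.5)
S=lambda x,y:(205+(x+.5)/3.3-.5,130+(y+.5)/3.3-.5)
def fit(name,hx,hy,z,tp,sp,x0):
    C=[(sx*hx,sy*hy) for sx,sy in [(1,-1),(-1,-1),(-1,1),(1,1)]]
    def f(p):
        c,s=np.cos(p[2]),np.sin(p[2]); r=[]
        for (a,b),t,u in zip(C,tp,sp):
            X=[p[0]+c*a-s*b,p[1]+s*a+c*b,z]
            r+=list(proj('top',X)-T(*t))
            if u: r+=list(proj('side',X)-S(*u))
        return np.array(r)
    o=least_squares(f,x0,loss='soft_l1'); print(name,o.x.round(4),f(o.x).round(1)); return o.x
tc=[(116,145),(330,215),(276,368),(54,290)]
tl=[(522,275),(738,325),(709,478),(489,425)]
for p in tc: print(atz('top',T(*p),.088).round(3))
c=fit('crock',.09,.062,.088,tc,[(240,70),(275,178),None,(108,88)],[.45,.3,1.4])
l=fit('lid',.092,.064,.014,tl,[(342,352),(437,520),(260,583),(192,392)],[.3,-.05,1.4])
def clip(sgn,pts):
    ax=np.array([np.cos(c[2]),np.sin(c[2]),0])*sgn
    m=np.mean([T(*p) for p in pts],0)
    def g(t): return proj('top',[c[0],c[1],0]+ax*(.099+.0095*np.cos(t)+.045*np.sin(t))+np.array([0,0,.048+.045*np.cos(t)-.0095*np.sin(t)]))
    for t in np.arange(0,1.2,.1): print(round(t,1),(g(t)-m).round(1),end=' ')
    print()
clip(1,[(72,165),(35,250)]);clip(-1,[(368,268),(328,355)])
for n,p in [('jig base',(408,232)),('tumb base',(325,180)),('goblet base',(143,108)),('bitt base',(230,155))]: print(n,atz('top',T(*p),0).round(3))
for n,p,z in [('jig top',(397,212),.08),('tumb top',(320,145),.086),('gob top',(100,58),.146),('bit cap',(206,120),.134)]: print(n,atz('top',T(*p),z).round(3))
E
python3 fit.py
python3 - <<'E'
import cv2,numpy as np
a=cv2.imread('pics/top_raw.png');b=cv2.imread('pics/side_raw.png')
r=lambda i,x,y,f,w,h:cv2.resize(i[y:y+h,x:x+w],None,fx=f,fy=f,interpolation=cv2.INTER_CUBIC)
t=np.hstack([r(a,180,185,9,42,44),r(a,262,215,9,42,44)])
s=np.hstack([r(b,232,140,6,63,33),r(b,235,175,6,63,33)])
cv2.imwrite('pics/c3.png',np.vstack([t,s[:, :756]])); print(t.shape,s.shape)
E
```

```text
(396, 756, 3) (198, 756, 3)
```

View pics/c3.png

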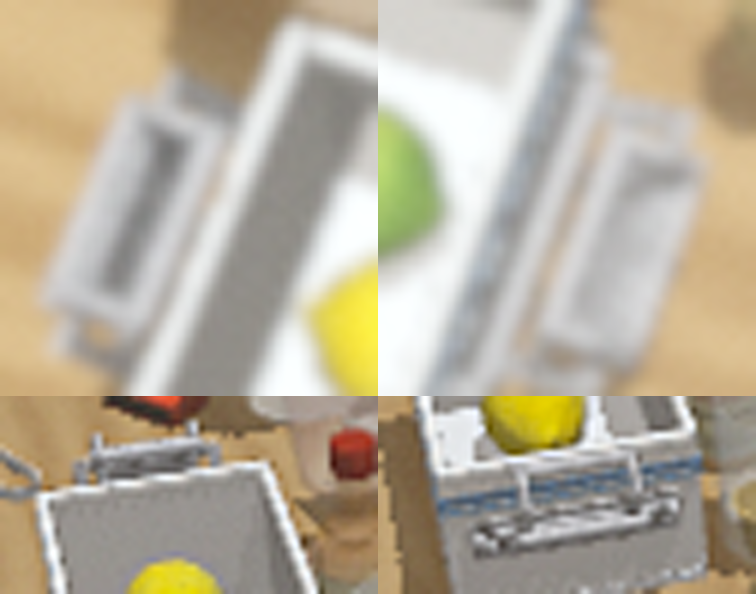

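```bash
cat > clipm.py <<'E'
from h import *
c=np.array([0.5355,0.3125,1.3661])
ex=np.array([np.cos(c[2]),np.sin(c[2]),0]);ey=np.array([-ex[1],ex[0],0]);O=np.array([c[0],c[1],0])
def P(s,o,z,y): return O+ex*s*o+ey*y+np.array([0,0,z])
def rotp(t,o,u): return .099+o*np.cos(t)+u*np.sin(t), .048+u*np.cos(t)-o*np.sin(t)
if __name__=='__main__':
  for s,nm,tx,sx in [(1,'A',(180,185,0,0),(232,140,0,396)),(-1,'B',(262,215,378,0),(235,175,378,396))]:
    for v,b,f in (('top',tx,9),('side',sx,6)):
        q=lambda X:((proj(v,X)-b[:2]+.5)*f+b[2:]).round().astype(int).tolist()
        print(nm,v,'hinge',[q(P(s,.099,.048,y)) for y in(-.03,.03)])
        for t in (0,.2,.4,.6,.8,1.0,1.15):
            print(t,'hook',[q(P(s,*rotp(t,-.023,.050),y)) for y in(-.0285,.0285)],'tab',[q(P(s,*rotp(t,.0095,.045),y)) for y in(-.03,.03)])
E
python3 clipm.py
```

```text
A top hinge [[266, 154], [180, 363]]
0 hook [[296, 150], [210, 359]] tab [[186, 108], [95, 325]]
0.2 hook [[255, 134], [168, 343]] tab [[158, 99], [67, 316]]
0.4 hook [[213, 119], [127, 328]] tab [[134, 93], [44, 309]]
0.6 hook [[175, 106], [87, 315]] tab [[116, 89], [26, 303]]
0.8 hook [[139, 95], [52, 303]] tab [[105, 88], [15, 301]]
1.0 hook [[110, 87], [23, 293]] tab [[100, 90], [11, 301]]
1.15 hook [[92, 83], [5, 288]] tab [[101, 93], [12, 302]]
A side hinge [[215, 526], [104, 543]]
0 hook [[210, 466], [101, 482]] tab [[204, 444], [91, 461]]
0.2 hook [[206, 451], [97, 467]] tab [[202, 441], [90, 458]]
0.4 hook [[203, 438], [94, 454]] tab [[200, 442], [89, 458]]
0.6 hook [[199, 430], [92, 445]] tab [[199, 445], [89, 461]]
0.8 hook [[197, 425], [90, 441]] tab [[199, 452], [89, 468]]
1.0 hook [[195, 425], [89, 440]] tab [[199, 461], [90, 477]]
1.15 hook [[194, 427], [89, 443]] tab [[199, 470], [91, 486]]
B top hinge [[597, 124], [518, 338]]
0 hook [[493, 73], [413, 286]] tab [[617, 112], [534, 336]]
0.2 hook [[530, 85], [450, 299]] tab [[650, 125], [568, 349]]
0.4 hook [[569, 98], [490, 313]] tab [[681, 138], [599, 361]]
0.6 hook [[611, 113], [531, 327]] tab [[708, 150], [627, 371]]
0.8 hook [[651, 128], [572, 342]] tab [[730, 160], [650, 381]]
1.0 hook [[689, 143], [611, 357]] tab [[747, 169], [668, 388]]
1.15 hook [[715, 154], [637, 367]] tab [[755, 175], [677, 393]]
B side hinge [[645, 526], [519, 548]]
0 hook [[624, 413], [503, 433]] tab [[642, 459], [511, 481]]
0.2 hook [[628, 418], [506, 439]] tab [[646, 475], [515, 497]]
0.4 hook [[632, 429], [509, 449]] tab [[650, 493], [519, 515]]
0.6 hook [[637, 443], [512, 464]] tab [[654, 512], [523, 535]]
0.8 hook [[642, 461], [517, 482]] tab [[658, 532], [526, 555]]
1.0 hook [[647, 482], [521, 504]] tab [[661, 552], [530, 575]]
1.15 hook [[651, 499], [525, 521]] tab [[663, 566], [532, 589]]
```

From the model comparison, clip A (+x, the left one in the top view) is at about 0.4. It leans into the lid's way and has to be opened. Clip B is at about 0.6, which is clear. I'll start with the turn and close the fingers.

The rows are not in the units I measure in: shifts go in shares of 62.5 mm and turns go in shares of pi rad. I convert before sending: -0.18 rad is -0.0573.

```bash
cat > go.py <<'E'
from h import *
import sys
# go.py crock xc yc z | go.py x y z world ; prints remaining displacement in tool axes, optional yaw
from clipm import O,ex,ey,c
def rem(X,yaw=None):
    s=readout.observe(); M=rot(s['tcp_rot']); d=M.T@(np.array(X)-s['ee_pos']); y=np.arctan2(M[1,0],M[0,0])
    print('t',round(s['clock'],2),'pos',s['ee_pos'].round(4),'yaw',y.round(4),'rem tool',d.round(4),'turn',None if yaw is None else round(y-yaw,4),'F',s['contact_force'].round(1))
def C(x,y,z): return O+ex*x+ey*y+[0,0,z]
a=sys.argv
v=list(map(float,a[2:5]))
rem(C(*v) if a[1]=='c' else v, float(a[5]) if len(a)>5 else None)
E
python3 inch.py '[[0,0,0,-0.0573,0],[0,0,0,-0.0573,0],[0,0,0,-0.0573,0],[0,0,0,-0.0573,0],[0,0,0,-0.0573,0]]' 40
python3 inch.py '[[0,0,0,-0.0573,0],[0,0,0,-0.0032,0]]'
python3 go.py c 0.075 0 0.22 1.366
```

```text
clock: 0.72
ee_pos: [0.1497, -0.529, 0.3032]
tcp_rot: [-0.001, 0.83, 0.557, 0.0]
contact_force: [-0.1, -0.2, 0.4]
finger_gap: -0.0
grip_force: 0.0
clock: 0.98
ee_pos: [0.1497, -0.529, 0.3033]
tcp_rot: [-0.0, 0.776, 0.63, 0.0]
contact_force: [-1.2, 0.2, -0.1]
finger_gap: 0.0001
grip_force: 0.0
t 0.97 pos [ 0.1497 -0.529   0.3033] yaw 1.3643 rem tool [0.9777 0.2049 0.0843] turn -0.0017 F [-1.2  0.2 -0.1]
```

Converted, 0.055 m is 0.88, 0.0115 m is 0.184.

```bash
python3 inch.py '[[0.88,0.184,0,0,0],[0.88,0.184,0,0,0],[0.88,0.184,0,0,0],[0.88,0.184,0,0,0],[0.88,0.184,0,0,0]]'
python3 inch.py '[[0.88,0.184,0,0,0],[0.88,0.184,0,0,0],[0.88,0.184,0,0,0],[0.88,0.184,0,0,0],[0.88,0.184,0,0,0]]' | head -2
python3 inch.py '[[0.88,0.184,0,0,0],[0.88,0.184,0,0,0],[0.88,0.184,0,0,0],[0.88,0.184,0,0,0],[0.88,0.184,0,0,0]]' | head -2
python3 inch.py '[[0.88,0.184,0,0,0],[0.88,0.184,0,0,0],[0,0,0.32,0,0],[0,0,0.32,0,0],[0,0,0,0,0]]'
python3 go.py c 0.075 0 0.165 1.366
```

```text
clock: 1.6
ee_pos: [0.2623, -0.2699, 0.3037]
tcp_rot: [0.0, 0.777, 0.63, 0.0]
contact_force: [0.2, -0.5, 0.6]
finger_gap: 0.0001
grip_force: 0.0
clock: 2.22
ee_pos: [0.3745, -0.0123, 0.304]
clock: 2.85
ee_pos: [0.487, 0.2453, 0.3036]
clock: 3.48
ee_pos: [0.5307, 0.3462, 0.2608]
tcp_rot: [-0.001, 0.776, 0.63, -0.003]
contact_force: [0.7, 0.2, 0.1]
finger_gap: -0.0003
grip_force: 0.0
t 3.48 pos [0.5307 0.3462 0.2608] yaw 1.364 rem tool [0.0434 0.0119 0.0956] turn -0.002 F [0.7 0.2 0.1]
```

Converted, 0.0434 m is 0.6944, 0.03 m is 0.48.

```bash
python3 inch.py '[[0.6944,0.1904,0.48,0,0],[0,0,0.48,0,0],[0,0,0.32,0,0],[0,0,0.16,0,0],[0,0,0,0,0]]' | tail -3
python3 go.py c 0.075 0 0.165 1.366
python3 - <<'E'
from h import *
a=snap('top')['image'][:,:,::-1];b=snap('side')['image'][:,:,::-1]
r=lambda i,x,y,w,h:cv2.resize(i[y:y+h,x:x+w],None,fx=5,fy=5,interpolation=cv2.INTER_CUBIC)
cv2.imwrite('pics/c4.png',np.hstack([r(a,165,170,78,80),r(b,225,120,80,80)]))
E
```

```text
contact_force: [0.5, 0.0, -0.0]
finger_gap: 0.0003
grip_force: 0.0
t 4.1 pos [0.552  0.386  0.1741] yaw 1.3649 rem tool [-0.0004 -0.0012  0.0091] turn -0.0011 F [ 0.5  0.  -0. ]
```

View pics/c4.png

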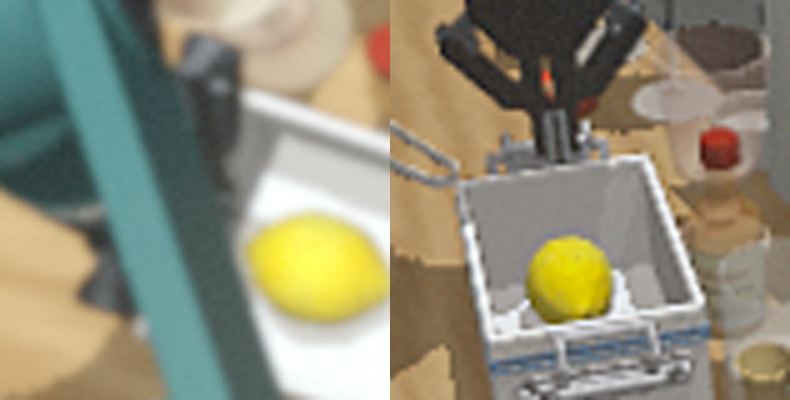

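The side view (right half) shows the closed fingertips at about (555,160), just inside the far rim, with clip A's bar behind them. Now I lower them and push outward.

Converted, 0.0095 m is 0.152, 0.005 m is 0.08.

```bash
python3 inch.py '[[0,0,0.152,0,0],[0,0,0,0,0],[0.08,0,0,0,0],[0.08,0,0,0,0],[0.08,0,0,0,0]]' | sed -n '1,4p'
python3 inch.py '[[0.064,0,0,0,0],[0.064,0,0,0,0],[0.064,0,0,0,0],[0.064,0,0,0,0],[0,0,0,0,0]]' | sed -n '1,4p'
python3 go.py c 0.107 0 0.165 1.366
```

```text
clock: 4.82
ee_pos: [0.5553, 0.4015, 0.1647]
tcp_rot: [0.0, 0.776, 0.631, 0.0]
contact_force: [-0.2, -1.0, 0.7]
clock: 5.45
ee_pos: [0.5582, 0.4172, 0.164]
tcp_rot: [-0.0, 0.776, 0.631, -0.0]
contact_force: [-0.1, -0.7, 0.4]
t 5.45 pos [0.5582 0.4172 0.164 ] yaw 1.3661 rem tool [-0.0001 -0.0009 -0.001 ] turn 0.0001 F [-0.1 -0.7  0.4]
```

Converted, -0.05 m is -0.8, -0.01 m is -0.16, -0.05 rad is -0.0159.

```bash
python3 inch.py '[[-0.128,0,0,0,0],[-0.16,0,-0.64,-0.0159,0.04],[-0.32,0,-0.8,-0.0159,0.06],[0,0,0,0,0.06],[0,0,0,0,0.06]]' | sed -n '1,4p'
python3 go.py w 0.4898 -0.027 0.2 1.468
python3 - <<'E'
from h import *
b=snap('side')['image'][:,:,::-1]
E
```

```text
clock: 6.08
ee_pos: [0.5515, 0.379, 0.2548]
tcp_rot: [0.0, 0.743, 0.669, 0.0]
contact_force: [0.2, 1.3, -0.5]
t 6.08 pos [0.5515 0.379  0.2548] yaw 1.4651 rem tool [-0.4103 -0.0186  0.0546] turn -0.0029 F [ 0.2  1.3 -0.5]
```

Converted, -0.055 m is -0.88, -0.0025 m is -0.04.

```bash
python3 inch.py '[[-0.88,-0.04,0,0,0.06],[-0.88,-0.04,0,0,0.06],[-0.88,-0.04,0,0,0.06],[-0.88,-0.04,0,0,0.06],[-0.88,-0.04,0,0,0.06]]' | sed -n '1,2p'
python3 inch.py '[[-0.88,-0.04,0,0,0.06],[-0.88,-0.04,0.32,0,0.06],[-0.4,-0.04,0.32,0,0.06],[0,0,0,0,0.06],[0,0,0,0,0.06]]' | sed -n '1,5p'
python3 go.py w 0.4898 -0.027 0.0925 1.468
python3 - <<'E'
from h import *
from fit import T
a=snap('top')['image'][:,:,::-1];b=snap('side')['image'][:,:,::-1]
r=lambda i,x,y,w,h,f:cv2.resize(i[y:y+h,x:x+w],None,fx=f,fy=f,interpolation=cv2.INTER_CUBIC)
cv2.imwrite('pics/c5.png',np.vstack([np.hstack([r(a,175,180,130,90,3),r(a,325,215,130,90,3)]),np.hstack([r(b,225,125,130,100,3),r(b,235,210,130,100,3)])]))
E
```

```text
clock: 6.75
ee_pos: [0.5091, 0.1058, 0.2522]
clock: 7.38
ee_pos: [0.4887, -0.0255, 0.2139]
tcp_rot: [-0.001, 0.743, 0.669, -0.0]
contact_force: [1.1, -0.3, 0.9]
finger_gap: 0.0601
t 7.38 pos [ 0.4887 -0.0255  0.2139] yaw 1.4662 rem tool [-0.0015  0.0014  0.1214] turn -0.0018 F [ 1.1 -0.3  0.9]
[0.612 0.388 0.088]
[0.579 0.214 0.088]
[0.458 0.237 0.088]
[0.494 0.414 0.088]
crock [0.5355 0.3125 1.3661] [ 0.  -1.2 -0.9 -0.6  0.8  0.4  0.5 -2.6 -0.2  0.4  0.1  0.4  0.  -0.2]
lid [ 0.4898 -0.027   1.468 ] [ 0.3 -0.5  0.5 -1.3  1.5  0.   0.5 -0.6  1.2  1.2 -0.1 -1.9 -0.4  0.9
 -1.3 -0.3]
0.0 [ 2.7 -0.4] 0.1 [ 1.  -0.9] 0.2 [-0.5 -1.4] 0.3 [-1.8 -1.8] 0.4 [-3.1 -2.1] 0.5 [-4.1 -2.4] 0.6 [-5.  -2.6] 0.7 [-5.8 -2.8] 0.8 [-6.3 -2.8] 0.9 [-6.6 -2.8] 1.0 [-6.8 -2.7] 1.1 [-6.8 -2.6] 
0.0 [-7.2 -4.2] 0.1 [-5.3 -3.5] 0.2 [-3.5 -2.8] 0.3 [-1.7 -2.1] 0.4 [-0.  -1.4] 0.5 [ 1.6 -0.8] 0.6 [ 3.  -0.1] 0.7 [4.4 0.4] 0.8 [5.5 1. ] 0.9 [6.6 1.5] 1.0 [7.4 1.9] 1.1 [8.1 2.3] 
jig base [0.587 0.157 0.   ]
tumb base [0.622 0.233 0.   ]
goblet base [0.664 0.397 0.   ]
bitt base [0.633 0.316 0.   ]
jig top [0.589 0.163 0.08 ]
tumb top [0.633 0.23  0.086]
gob top [0.664 0.394 0.146]
bit cap [0.63  0.311 0.134]
```

View pics/c5.png

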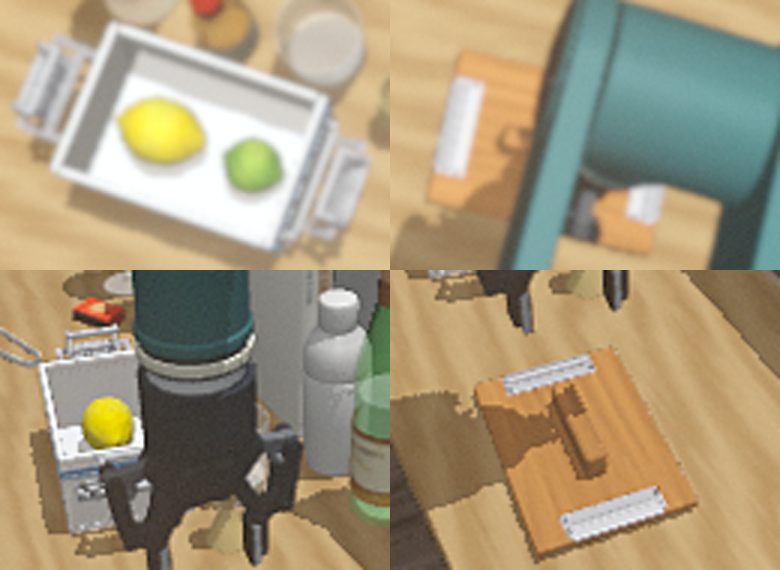

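Converted, 0.05 m is 0.8, 0.03 m is 0.48.

```bash
python3 - <<'E'
from h import *
l=[.4898,-.027,1.468]
e=np.array([np.cos(l[2]),np.sin(l[2])]); n=np.array([-e[1],e[0]])
q=lambda x,y,z:((proj('side',[*(np.array(l[:2])+e*x+n*y),z])-[235,210]+.5)*3+[390,270]).round().tolist()
for x in(-.045,.045):
  for y in (.009,-.009): print(x,y,q(x,y,.040))
print([q(x,y,.014) for x in(-.092,.092) for y in(-.064,.064)])
E
python3 inch.py '[[-0.024,0.0224,0.8,0,0.06],[0,0,0.48,0,0.06],[0,0,0.32,0,0.06],[0,0,0.16,0,0.06],[0,0,0,0,0.06]]' | sed -n '1,5p'
python3 go.py w 0.4898 -0.027 0.0925 1.468
```

```text
-0.045 0.009 [585.0, 462.0]
-0.045 -0.009 [608.0, 455.0]
0.045 0.009 [548.0, 383.0]
0.045 -0.009 [569.0, 377.0]
[[699.0, 502.0], [537.0, 555.0], [613.0, 346.0], [471.0, 386.0]]
clock: 8.1
ee_pos: [0.4901, -0.0272, 0.1044]
tcp_rot: [-0.0, 0.743, 0.669, -0.0]
contact_force: [0.6, -0.2, -0.1]
finger_gap: 0.0598
t 8.1 pos [ 0.4901 -0.0272  0.1044] yaw 1.4669 rem tool [ 0.0002 -0.0003  0.0119] turn -0.0011 F [ 0.6 -0.2 -0.1]
```

Converted, 0.0115 m is 0.184.

```bash
python3 inch.py '[[0,0,0.184,0,0.06],[0,0,0,0,0.03],[0,0,0,0,0.01],[0,0,0,0,0.01],[0,0,0,0,0.01]]' 40
python3 inch.py '[[0,0,0,0,0.01],[0,0,0,0,0.01],[0,0,0,0,0.01]]' 40| tail -4
python3 go.py w 0.4898 -0.027 0.0925 1.468
```

```text
clock: 8.72
ee_pos: [0.4904, -0.028, 0.0934]
tcp_rot: [0.001, 0.743, 0.669, 0.0]
contact_force: [0.4, -0.1, 1.1]
finger_gap: 0.0172
grip_force: 42.1
tcp_rot: [0.001, 0.743, 0.669, 0.0]
contact_force: [1.5, -1.0, 3.2]
finger_gap: 0.0175
grip_force: 42.5
t 9.1 pos [ 0.4904 -0.028   0.0935] yaw 1.4658 rem tool [ 0.0009 -0.0007  0.001 ] turn -0.0022 F [ 1.5 -1.   3.2]
```

Converted, -0.06 m is -0.96, -0.055 m is -0.88, 0.05 rad is 0.0159.

```bash
python3 inch.py '[[0,0,-0.32,0,0.01],[0,0,-0.8,0,0.01],[0,0,-0.96,0,0.01],[0,0,-0.88,0.0159,0.01],[0,0,0,0.0159,0.01]]'|tail -3
python3 go.py c -.001 0 .28 1.366
```

```text
contact_force: [0.1, 0.6, -2.8]
finger_gap: 0.0167
grip_force: 41.7
t 9.72 pos [ 0.4913 -0.028   0.2828] yaw 1.3642 rem tool [ 0.3414 -0.0266  0.0027] turn -0.0018 F [ 0.1  0.6 -2.8]
```

Converted, 0.05 m is 0.8, 0.045 m is 0.72.

```bash
python3 inch.py '[[0.32,-0.032,0,0,0.01],[0.72,-0.056,0,0,0.01],[0.8,-0.064,0,0,0.01],[0.8,-0.064,0,0,0.01],[0.8,-0.064,0,0,0.01]]'|head -2
python3 inch.py '[[0.8,-0.064,0,0,0.01],[0.72,-0.048,0,0,0.01],[0.48,-0.032,0,0,0.01],[0.016,0,0,0,0.01],[0,0,0,0,0.01]]'|tail -3
python3 go.py c -.001 0 .20 1.366
```

```text
clock: 10.35
ee_pos: [0.5157, 0.1876, 0.2757]
contact_force: [0.7, -0.9, -3.3]
finger_gap: 0.0169
grip_force: 41.6
t 10.97 pos [0.5329 0.3109 0.2761] yaw 1.3659 rem tool [0.0013 0.0024 0.0761] turn -0.0001 F [ 0.7 -0.9 -3.3]
```

Converted, 0.03 m is 0.48, 0.018 m is 0.288.

```bash
python3 inch.py '[[0.0208,0.0384,0.48,0,0.01],[0,0,0.48,0,0.01],[0,0,0.288,0,0.01],[0,0,0.064,0,0.01],[0,0,0,0,0.01]]'|tail -3
python3 go.py c -.001 0 .19 1.366
python3 - <<'E'
from h import *
a=snap('top')['image'][:,:,::-1];b=snap('side')['image'][:,:,::-1]
r=lambda i,x,y,w,h,f:cv2.resize(i[y:y+h,x:x+w],None,fx=f,fy=f,interpolation=cv2.INTER_CUBIC)
cv2.imwrite('pics/c6.png',np.hstack([r(a,170,170,80,90,5)[:450],r(b,228,135,75,90,5)]))
E
```

```text
contact_force: [0.1, 0.1, -2.8]
finger_gap: 0.017
grip_force: 41.5
t 11.6 pos [0.5364 0.312  0.1966] yaw 1.3653 rem tool [-0.0007 -0.001   0.0066] turn -0.0007 F [ 0.1  0.1 -2.8]
```

View pics/c6.png

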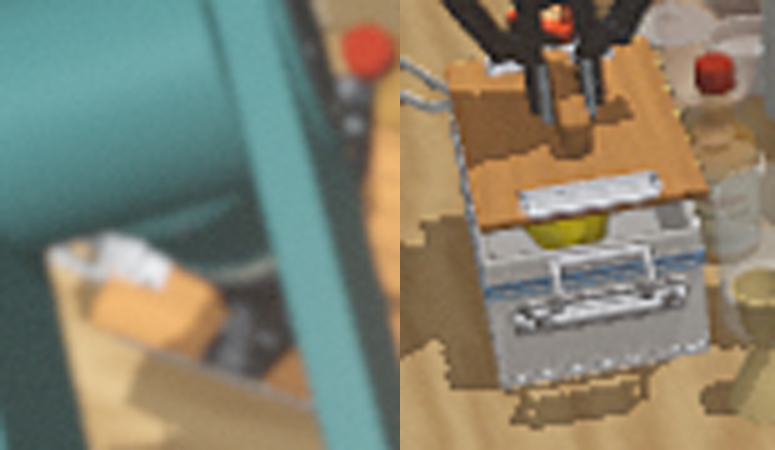

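```bash
python3 - <<'E'
from h import *
from clipm import O,ex,ey
p=np.array([.5364,.312,0])+ex*.0009
q=lambda X:((proj('side',X)-[228,135]+.5)*5+[400,0]).round().tolist()
for sx,sy in [(1,1),(1,-1),(-1,1),(-1,-1)]:
  print(sx,sy,'lidtop',q(p+ex*sx*.092+ey*sy*.064+[0,0,.1171]),'rim',q(O+ex*sx*.09+ey*sy*.062+[0,0,.088]),'foot',q(O+ex*sx*.09+ey*sy*.062))
E
```

```text
1 1 lidtop [440.0, 65.0] rim [449.0, 108.0] foot [469.0, 225.0]
1 -1 lidtop [645.0, 36.0] rim [645.0, 79.0] foot [656.0, 194.0]
-1 1 lidtop [475.0, 227.0] rim [484.0, 269.0] foot [505.0, 393.0]
-1 -1 lidtop [708.0, 190.0] rim [705.0, 232.0] foot [714.0, 355.0]
```

Converted, 0.0075 m is 0.12, 0.004 m is 0.064.

```bash
python3 inch.py '[[-0.0112,-0.016,0.12,0,0.01],[0,0,0.064,0,0.01],[0,0,0.032,0,0.01],[0,0,0.032,0,0.01],[0,0,0,0,0.01]]'|sed -n '2p;4p'
python3 go.py c -.001 0 .1755 1.366
```

```text
ee_pos: [0.5348, 0.3117, 0.1801]
contact_force: [-0.1, 0.5, -1.9]
t 12.32 pos [0.5348 0.3117 0.1801] yaw 1.3659 rem tool [-0.0001  0.0005  0.0046] turn -0.0001 F [-0.1  0.5 -1.9]
```

Converted, 0.002 m is 0.032.

```bash
python3 inch.py '[[0,0,0.032,0,0.01],[0,0,0,0,0.01]]'|sed -n '2p;4p'
python3 inch.py '[[0,0,0.024,0,0.01],[0,0,0,0,0.01]]'|sed -n '2p;4p'
python3 inch.py '[[0,0,0.016,0,0.01],[0,0,0,0,0.01]]'|sed -n '2p;4p'
```

```text
ee_pos: [0.535, 0.3117, 0.1784]
contact_force: [-0.0, 0.0, -3.5]
ee_pos: [0.5351, 0.3118, 0.1778]
contact_force: [-0.3, 1.0, 0.9]
ee_pos: [0.5349, 0.3119, 0.1755]
contact_force: [0.2, 1.1, -2.3]
```

Converted, 0.001 m is 0.016.

```bash
python3 inch.py '[[0,0,0.016,0,0.01],[0,0,0,0,0.01]]'|sed -n '2p;4p'
python3 inch.py '[[0,0,0.016,0,0.01],[0,0,0,0,0.01]]'|sed -n '2p;4p'
```

```text
ee_pos: [0.535, 0.3119, 0.1755]
contact_force: [-1.4, 0.7, 2.7]
ee_pos: [0.5349, 0.3119, 0.1755]
contact_force: [-3.0, 1.0, 6.4]
```

Lid seated: the TCP stopped at z=.1755, exactly the expected height, with contact force building. Next I release it, rise, and go outside clip A.

Converted, -0.001 m is -0.016.

```bash
python3 inch.py '[[0,0,-0.016,0,0.01],[0,0,0,0,0.03],[0,0,0,0,0.045],[0,0,0,0,0.045],[0,0,0,0,0.045]]'|sed -n '2p;4,6p'
python3 inch.py '[[0,0,-0.32,0,0.045],[0,0,-0.64,0,0.045],[0,0,-0.48,0,0],[0.8,0,0,0,0],[0.88,0,0,0,0]]'|sed -n '2p;4p'
python3 inch.py '[[0.8,0,0,0,0],[0,0,0,0,0],[0,0,0,0,0]]'|sed -n '2p;4,6p'
python3 go.py c .165 0 .133 1.366
```

```text
ee_pos: [0.5349, 0.3116, 0.1746]
contact_force: [0.2, -0.2, -0.4]
finger_gap: 0.0451
grip_force: 0.0
ee_pos: [0.5571, 0.4149, 0.2665]
contact_force: [0.9, -0.5, 1.0]
ee_pos: [0.5664, 0.4632, 0.2642]
contact_force: [0.3, 0.4, -0.4]
finger_gap: -0.0001
grip_force: 0.0
t 15.2 pos [0.5664 0.4632 0.2642] yaw 1.366 rem tool [0.0113 0.0004 0.1312] turn -0.0 F [ 0.3  0.4 -0.4]
```

```bash
python3 - <<'E'
from h import *
a=snap('top')['image'][:,:,::-1];b=snap('side')['image'][:,:,::-1]
r=lambda i,x,y,w,h,f:cv2.resize(i[y:y+h,x:x+w],None,fx=f,fy=f,interpolation=cv2.INTER_CUBIC)
cv2.imwrite('pics/c7.png',np.hstack([r(a,215,190,80,90,5)[:450],r(b,228,135,75,90,5)]))
E
```

```text
(no output)
```

View pics/c7.png

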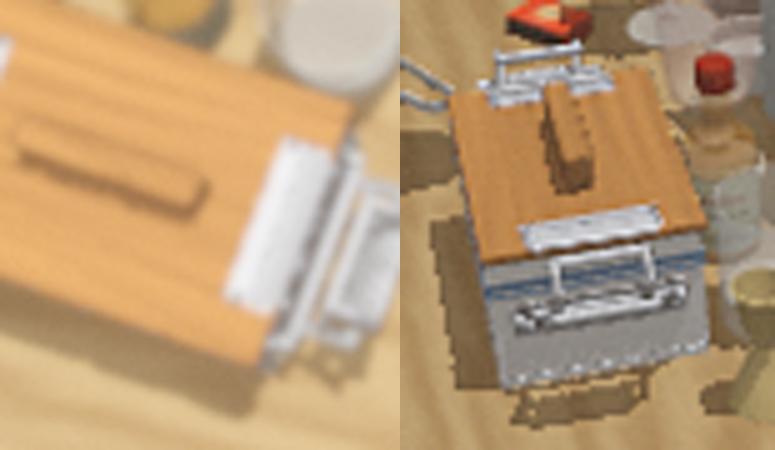

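The side view shows the lid flat on the crock, with the near corners level at (485,258) and (708,230) and both hooks outboard of the lid. Now I lower outside clip A.

Converted, 0.05 m is 0.8, 0.025 m is 0.4.

```bash
python3 inch.py '[[0.1808,0,0.8,0,0],[0,0,0.8,0,0],[0,0,0.4,0,0],[0,0,0.096,0,0],[0,0,0,0,0]]'|sed -n '2p;4p'
python3 go.py c .15 0 .133 1.366
```

```text
ee_pos: [0.5693, 0.474, 0.1355]
contact_force: [0.5, 0.4, 0.3]
t 15.93 pos [0.5693 0.474  0.1355] yaw 1.3648 rem tool [-0.015  -0.0003  0.0024] turn -0.0012 F [0.5 0.4 0.3]
```

Converted, -0.008 m is -0.128, -0.006 m is -0.096.

```bash
python3 inch.py '[[-0.128,0,0,0,0],[-0.096,0,0,0,0],[-0.048,0,-0.032,0,0],[-0.048,0,-0.056,0,0],[-0.048,0,-0.056,0,0]]'|sed -n '2p;4p'
python3 inch.py '[[-0.056,0,-0.048,0,0],[-0.056,0,-0.048,0,0],[0,0,0,0,0]]'|sed -n '2p;4p'
python3 go.py c .1283 0 .1532 1.366
```

```text
ee_pos: [0.565, 0.4534, 0.1461]
contact_force: [0.9, 4.7, 3.4]
ee_pos: [0.5624, 0.4441, 0.1483]
contact_force: [1.7, 0.4, 0.2]
t 16.93 pos [0.5624 0.4441 0.1483] yaw 1.3652 rem tool [-0.006   0.0004 -0.0049] turn -0.0008 F [1.7 0.4 0.2]
```

Converted, -0.002 m is -0.032, -0.0016 m is -0.0256.

```bash
python3 inch.py '[[-0.032,0,-0.0256,0,0],[-0.032,0,-0.0256,0,0],[-0.032,0,-0.024,0,0],[0,0,0,0,0]]'|sed -n '2p;4p'
python3 inch.py '[[-0.016,0,-0.0048,0,0],[-0.016,0,-0.0048,0,0],[-0.016,0,-0.0048,0,0],[0,0,0,0,0]]'|sed -n '2p;4p'
python3 inch.py '[[-0.016,0,0,0,0],[0,0,0,0,0]]'|sed -n '2p;4p'
python3 go.py c .1195 0 .156 1.366
```

```text
ee_pos: [0.5609, 0.4402, 0.1522]
contact_force: [1.3, 5.6, -3.6]
ee_pos: [0.5605, 0.4385, 0.1528]
contact_force: [2.8, 8.8, -5.8]
ee_pos: [0.5603, 0.4378, 0.153]
contact_force: [3.9, 10.1, -6.2]
t 18.18 pos [0.5603 0.4378 0.153 ] yaw 1.3672 rem tool [-0.0083  0.0011 -0.003 ] turn 0.0012 F [ 3.9 10.1 -6.2]
```

Converted, 0.001 m is 0.016.

```bash
python3 inch.py '[[0,0,0.016,0,0],[0,0,0,0,0]]'|sed -n '2p;4p'
python3 inch.py '[[0,0,0.016,0,0],[0,0,0,0,0]]'|sed -n '2p;4p'
```

```text
ee_pos: [0.5604, 0.4379, 0.153]
contact_force: [2.5, 8.5, -4.4]
ee_pos: [0.5604, 0.4379, 0.1528]
contact_force: [0.3, 8.5, -1.6]
```

Converted, -0.001 m is -0.016, 0.0005 m is 0.008.

```bash
for i in 1; do python3 inch.py '[[-0.016,0,0.008,0,0],[0,0,0,0,0]]'|sed -n '2p;4p'
python3 inch.py '[[-0.016,0,0.0048,0,0],[0,0,0,0,0]]'|sed -n '2p;4p'
python3 inch.py '[[-0.016,0,0,0,0],[0,0,0,0,0]]'|sed -n '2p;4p'; done
python3 go.py c .1195 0 .156 1.366
```

```text
ee_pos: [0.5603, 0.4377, 0.1529]
contact_force: [2.0, 10.2, -0.6]
ee_pos: [0.5602, 0.4373, 0.1529]
contact_force: [2.2, 11.6, 0.2]
ee_pos: [0.56, 0.4364, 0.1532]
contact_force: [2.3, 12.2, -0.6]
t 19.43 pos [0.56   0.4364 0.1532] yaw 1.3678 rem tool [-0.0068  0.0012 -0.0029] turn 0.0018 F [ 2.3 12.2 -0.6]
```

```bash
cat > slide.py <<'E'
from h import *
import os,shutil
if not os.path.exists('pics/ref.png'): shutil.copy('pics/side_raw.png','pics/ref.png')
ref=cv2.imread('pics/ref.png'); b=snap('side')['image'][:,:,::-1]
for n,(x,y,w,h) in {'lid+B':(240,170,54,40),'bottle':(285,145,15,40)}.items():
    g=lambda i:cv2.cvtColor(np.ascontiguousarray(i[y:y+h,x:x+w]),cv2.COLOR_BGR2GRAY).astype(np.float32)
    print(n,cv2.phaseCorrelate(g(ref),g(b),cv2.createHanningWindow((w,h),cv2.CV_32F)))
E
python3 slide.py
```

```text
lid+B ((0.015122518130318952, -0.00660419881461749), 0.9816041396723854)
bottle ((0.42326243344218906, -0.02352870739941082), 0.995922022263209)
```

The rows are not in the units I measure in: shifts go in shares of 62.5 mm and turns go in shares of pi rad. I convert before sending: -0.001 m is -0.016.

```bash
python3 inch.py '[[-0.016,0,0,0,0],[0,0,0,0,0]]'|sed -n '2p;4p'
python3 inch.py '[[-0.0112,0,0,0,0],[0,0,0,0,0]]'|sed -n '2p;4p'
python3 slide.py
```

```text
ee_pos: [0.5598, 0.4353, 0.1535]
contact_force: [1.1, 11.1, 2.0]
ee_pos: [0.5595, 0.4339, 0.1538]
contact_force: [-0.1, 8.8, 1.9]
lid+B ((-0.004160070272963168, -0.020478421185362805), 0.9804745371694918)
bottle ((0.534294052984662, -0.06687761629176947), 0.9910311472415924)
```

Converted, -0.001 m is -0.016.

```bash
python3 inch.py '[[-0.016,0,0,0,0],[0,0,0,0,0]]'|sed -n '2p;4p'
python3 inch.py '[[-0.016,0,0,0,0],[0,0,0,0,0]]'|sed -n '2p;4p'
python3 inch.py '[[-0.016,0,0,0,0],[0,0,0,0,0]]'|sed -n '2p;4p'
python3 go.py c .1195 0 .156 1.366;python3 slide.py
```

```text
ee_pos: [0.5593, 0.4317, 0.1537]
contact_force: [0.5, 6.0, 3.4]
ee_pos: [0.5593, 0.4315, 0.1538]
contact_force: [0.2, 7.9, 2.3]
ee_pos: [0.5591, 0.4311, 0.1539]
contact_force: [0.8, 9.1, 3.2]
t 20.77 pos [0.5591 0.4311 0.1539] yaw 1.3674 rem tool [-0.0014  0.001  -0.0021] turn 0.0014 F [0.8 9.1 3.2]
lid+B ((-0.019528911804094662, 0.024848866758240717), 0.9717617072440959)
bottle ((0.39406164085270756, -0.1536701875501656), 0.9619693328936895)
```

Converted, -0.06 m is -0.96, -0.05 m is -0.8.

```bash
python3 inch.py '[[0.16,0,0,0,0],[0.4,0,0,0,0],[0.08,0,-0.8,0,0],[0,0,-0.96,0,0],[-0.8,0,0,0,0]]'|sed -n '2p;4p'
python3 inch.py '[[-0.96,0,0,0,0],[-0.96,0,0,0,0],[-0.96,0,0,0,0],[-0.96,0,0,0,0],[-0.56,0,0,0,0]]'|sed -n '2p;4p'
python3 inch.py '[[0,0,0,0,0],[0,0,0,0,0]]'|sed -n '2p;4p'
python3 go.py c -.165 0 .14 1.366; python3 slide.py
```

```text
ee_pos: [0.559, 0.4206, 0.2694]
contact_force: [0.6, 0.0, 0.3]
ee_pos: [0.4998, 0.1456, 0.2612]
contact_force: [1.8, 0.1, -1.4]
ee_pos: [0.501, 0.1489, 0.2614]
contact_force: [0.6, 0.5, -0.5]
t 22.32 pos [0.501  0.1489 0.2614] yaw 1.3654 rem tool [0.0023 0.0007 0.1214] turn -0.0006 F [ 0.6  0.5 -0.5]
lid+B ((-0.09722370593179619, -0.09289746551761979), 0.9489667801945297)
bottle ((0.38723752533840106, -0.04934289353645127), 0.9773216664791107)
```

Converted, 0.05 m is 0.8, 0.045 m is 0.72.

```bash
python3 inch.py '[[0.032,0.0112,0.8,0,0],[0,0,0.72,0,0],[0,0,0.32,0,0],[0,0,0.08,0,0],[0,0,0,0,0]]'|sed -n '2p;4p'
python3 inch.py '[[0.128,0,0,0,0],[0.128,0,0,0,0],[0.048,0,0,0,0],[0,0,0,0,0]]'|sed -n '2p;4p'
python3 go.py c -.1283 0 .1532 1.366
```

```text
ee_pos: [0.5025, 0.1514, 0.142]
contact_force: [0.6, 0.3, 0.4]
ee_pos: [0.5061, 0.1695, 0.1419]
contact_force: [0.1, 0.1, 0.3]
t 23.5 pos [0.5061 0.1695 0.1419] yaw 1.3664 rem tool [ 0.0177 -0.0002 -0.0113] turn 0.0004 F [0.1 0.1 0.3]
```

Converted, 0.003 m is 0.048, -0.002 m is -0.032.

```bash
python3 inch.py '[[0.048,0,-0.032,0,0],[0.048,0,-0.032,0,0],[0.048,0,-0.032,0,0],[0.048,0,-0.032,0,0],[0,0,0,0,0]]'|sed -n '2p;4p'
python3 inch.py '[[0.032,0,-0.016,0,0],[0.032,0,-0.016,0,0],[0,0,0,0,0]]'|sed -n '2p;4p'
python3 inch.py '[[0.016,0,-0.0048,0,0],[0,0,0,0,0]]'|sed -n '2p;4p'
python3 go.py c -.1195 0 .1532 1.366
```

```text
ee_pos: [0.5088, 0.18, 0.1509]
contact_force: [-1.9, -3.7, 4.0]
ee_pos: [0.5095, 0.1852, 0.1518]
contact_force: [0.9, -2.6, 1.9]
ee_pos: [0.5095, 0.186, 0.1519]
contact_force: [0.4, -2.6, 1.9]
t 24.75 pos [0.5095 0.186  0.1519] yaw 1.3659 rem tool [ 0.0096 -0.0002 -0.0013] turn -0.0001 F [ 0.4 -2.6  1.9]
```

```bash
python3 inch.py '[[0.016,0,0,0,0],[0.016,0,0,0,0],[0,0,0,0,0]]'|sed -n '2p;4p'
python3 inch.py '[[0.016,0,0,0,0],[0,0,0,0,0]]'|sed -n '2p;4p'
python3 inch.py '[[0.016,0,0,0,0],[0,0,0,0,0]]'|sed -n '2p;4p'
python3 inch.py '[[0.016,0,0,0,0],[0,0,0,0,0]]'|sed -n '2p;4p'
python3 go.py c -.1195 0 .1532 1.366
```

```text
ee_pos: [0.5098, 0.188, 0.1519]
contact_force: [-0.6, -1.8, 2.2]
ee_pos: [0.51, 0.1889, 0.1519]
contact_force: [-0.1, -1.6, 1.1]
ee_pos: [0.5101, 0.1895, 0.1521]
contact_force: [-2.1, -3.5, 3.2]
ee_pos: [0.5103, 0.1901, 0.1522]
contact_force: [-2.9, -4.6, 4.1]
t 25.88 pos [0.5103 0.1901 0.1522] yaw 1.3657 rem tool [ 0.0054 -0.0002 -0.001 ] turn -0.0003 F [-2.9 -4.6  4.1]
```

Converted, 0.001 m is 0.016.

```bash
python3 inch.py '[[0.016,0,0,0,0],[0,0,0,0,0]]'|sed -n '2p;4p'
python3 inch.py '[[0.016,0,0,0,0],[0,0,0,0,0]]'|sed -n '2p;4p'
python3 inch.py '[[0.016,0,0,0,0],[0,0,0,0,0]]'|sed -n '2p;4p'
python3 go.py c -.1195 0 .1532 1.366
```

```text
ee_pos: [0.5104, 0.1906, 0.1524]
contact_force: [-3.1, -7.7, 4.7]
ee_pos: [0.5106, 0.1911, 0.1525]
contact_force: [-3.4, -7.3, 7.5]
ee_pos: [0.5107, 0.1917, 0.1527]
contact_force: [-4.7, -8.3, 7.6]
t 26.62 pos [0.5107 0.1917 0.1527] yaw 1.3652 rem tool [ 0.0038 -0.0003 -0.0005] turn -0.0008 F [-4.7 -8.3  7.6]
```

Converted, -0.002 m is -0.032.

```bash
python3 inch.py '[[0,0,-0.032,0,0],[0,0,0,0,0]]'|sed -n '2p;4p'
python3 inch.py '[[0.016,0,-0.008,0,0],[0,0,0,0,0]]'|sed -n '2p;4p'
python3 inch.py '[[0.016,0,-0.008,0,0],[0,0,0,0,0]]'|sed -n '2p;4p'
python3 slide.py
```

```text
ee_pos: [0.5107, 0.1921, 0.1532]
contact_force: [-0.8, -7.2, 1.4]
ee_pos: [0.5108, 0.1927, 0.1534]
contact_force: [-1.6, -7.6, 0.5]
ee_pos: [0.511, 0.1936, 0.1538]
contact_force: [-0.8, -7.9, 1.1]
lid+B ((0.05298955591182164, 0.2189797673763323), 0.42487454061154967)
bottle ((0.4344086019369753, -0.19229527327870954), 0.5241823585828146)
```

Converted, 0.001 m is 0.016, -0.0003 m is -0.0048.

```bash
python3 inch.py '[[0.016,0,-0.0048,0,0],[0,0,0,0,0]]'|sed -n '2p;4p'
python3 inch.py '[[0.016,0,-0.0048,0,0],[0,0,0,0,0]]'|sed -n '2p;4p'
python3 inch.py '[[0.016,0,0,0,0],[0,0,0,0,0]]'|sed -n '2p;4p'
python3 go.py c -.1195 0 .1532 1.366
```

```text
ee_pos: [0.5112, 0.1947, 0.1542]
contact_force: [-0.8, -8.7, -0.6]
ee_pos: [0.5116, 0.1964, 0.1548]
contact_force: [-0.4, -5.4, 0.7]
ee_pos: [0.512, 0.1985, 0.1553]
contact_force: [-0.5, -3.8, 0.3]
t 28.18 pos [0.512  0.1985 0.1553] yaw 1.3658 rem tool [-0.0031 -0.0002  0.0021] turn -0.0002 F [-0.5 -3.8  0.3]
```

Converted, 0.001 m is 0.016.

```bash
python3 inch.py '[[0.016,0,0,0,0],[0,0,0,0,0]]'|sed -n '2p;4p'
python3 inch.py '[[0.016,0,0,0,0],[0,0,0,0,0]]'|sed -n '2p;4p'
python3 go.py c -.1195 0 .1532 1.366
```

```text
ee_pos: [0.5122, 0.1992, 0.1554]
contact_force: [-0.4, -5.1, 0.7]
ee_pos: [0.5124, 0.1999, 0.1555]
contact_force: [-0.9, -6.5, 1.6]
t 28.68 pos [0.5124 0.1999 0.1555] yaw 1.3658 rem tool [-0.0045 -0.0002  0.0023] turn -0.0002 F [-0.9 -6.5  1.6]
```

Converted, -0.06 m is -0.96, -0.05 m is -0.8.

```bash
python3 inch.py '[[-0.16,0,0,0,0],[-0.4,0,0,0,0],[-0.08,0,-0.8,0,0],[-0.48,0,-0.96,0,0],[-0.96,0,-0.32,0,0]]'|sed -n '2p;4p'
python3 inch.py '[[-0.96,-0.48,0,0,0],[-0.96,-0.48,0,0,0],[-0.96,-0.48,0,0,0],[-0.96,-0.48,0,0,0],[0,0,0,0,0]]'|sed -n '2p;4p'
python3 - <<'E'
from h import *
a=snap('top')['image'][:,:,::-1];b=snap('side')['image'][:,:,::-1]
r=lambda i,x,y,w,h,f:cv2.resize(i[y:y+h,x:x+w],None,fx=f,fy=f,interpolation=cv2.INTER_CUBIC)
cv2.imwrite('pics/c8.png',np.vstack([r(a,170,160,160,100,4.9)[:,:780],np.zeros((0,780,3),np.uint8)]) if 0 else np.hstack([cv2.resize(a[170:280,180:305],(440,387),interpolation=cv2.INTER_CUBIC),cv2.resize(b[135:220,228:303],(342,387),interpolation=cv2.INTER_CUBIC)]))
E
```

```text
ee_pos: [0.488, 0.0768, 0.2858]
contact_force: [0.0, -0.5, -0.8]
ee_pos: [0.3299, -0.1228, 0.2815]
contact_force: [0.2, 0.2, 0.4]
```

View pics/c8.png

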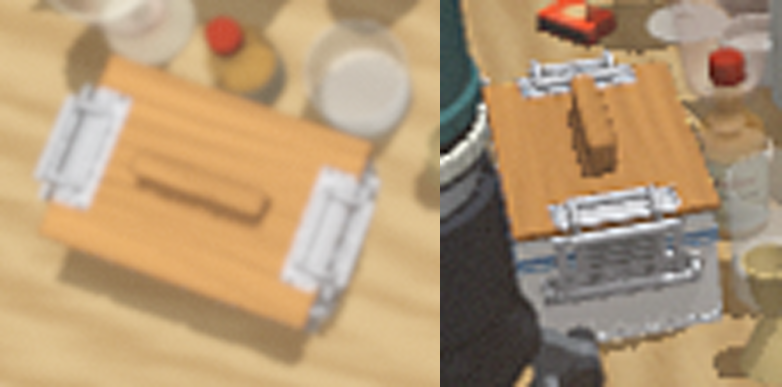

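The top view shows both hook bars lying across the ridges, at about (85,145) and (330,230), with the lid flat and the bystanders and crock in place. I'm out of picture views, so I'll check the clips' final angles numerically from intensity profiles.

```bash
python3 - <<'E'
from h import *
from clipm import O,ex,ey,P,rotp
for n in('top','side'):
  g=cv2.cvtColor(cv2.imread(f'pics/{n}_raw.png'),cv2.COLOR_BGR2GRAY).astype(np.float32)
  for s in(1,-1):
    for z in (.103,):
      xs=np.arange(.060,.122,.002); pr=[]
      for x in xs:
        uv=np.array([proj(n,P(s,x,z,y)) for y in np.linspace(-.018,.018,15)],np.float32)
        pr.append(cv2.remap(g,uv[:,0].reshape(1,-1),uv[:,1].reshape(1,-1),cv2.INTER_LINEAR).mean())
      print(n,s,' '.join(f'{int(x*1000)}:{v:.0f}' for x,v in zip(xs,pr)))
E
```

```text
top 1 60:177 62:178 64:182 66:194 68:210 70:218 72:216 74:210 76:211 78:216 80:217 82:218 84:218 86:215 88:209 90:199 92:182 94:170 96:180 98:195 100:201 102:204 104:210 106:210 108:202 110:192 112:186 114:185 116:185 118:184 120:184
top -1 60:178 62:182 64:192 66:206 68:216 70:219 72:218 74:212 76:206 78:207 80:214 82:218 84:216 86:212 88:205 90:193 92:179 94:178 96:191 98:204 100:210 102:213 104:206 106:190 108:176 110:176 112:183 114:187 116:189 118:189 120:188
side 1 60:170 62:164 64:151 66:140 68:144 70:159 72:177 74:189 76:192 78:186 80:175 82:167 84:165 86:167 88:175 90:186 92:196 94:197 96:188 98:175 100:165 102:162 104:162 106:163 108:162 110:160 112:158 114:153 116:145 118:136 120:130
side -1 60:153 62:152 64:151 66:149 68:147 70:155 72:177 74:200 76:204 78:189 80:164 82:144 84:148 86:175 88:198 90:210 92:212 94:214 96:220 98:221 100:202 102:167 104:130 106:101 108:93 110:127 112:181 114:212 116:202 118:175 120:145
```

Both hook bars sit at about 75.5 mm from the crock's centre. A shut clip should read 76 and one at the stiff point 83, so both have snapped shut. Handing in.

```bash
python3 -c "
from station import bot, job, readout, read_camera
print(job.close_job())"
```

```text
the job is handed in; nothing more can be done
None
```

I've handed the job in: the lid is fully down on the crock and both clips are snapped shut behind their ridges, with the crock and the things round it showing no movement in the pictures. It took about 30 s of the 64; the hand-in returned no verdict.

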